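# Find the high spot of an eccentric on the bench centres

### The job

First take the short chisel out from under the crank of the bench centres and lay it lengthwise, wholly on the cork mat. Then turn the shaft by its red crank handle through at least one whole turn, either way, watching the sprung plunger rise and fall on the brass eccentric, and leave the crank standing where the plunger is at its very highest, ready for the high spot to be marked. Leave the other tools and things where they lie.

Things in the scene. Friction and masses are not known exactly. Their poses are not given: they have to be found in the camera images.
- bench_centres: Fixed grey bench centres, base 80 x 200 x 12 mm, blocks at both ends up to 84 mm high. Origin: middle of the base's underside. Shaft along its y axis, 62 mm up. Midway stands a dial gauge on a column 54 mm towards +x: dial 62 mm across, facing -x, top at 191 mm; a red needle on it turns clockwise as the plunger rises. Crank at the -y end.
- shaft_axis (a point): Point on the shaft's axis (62 mm above the bench) level with the middle of the crank handle: centre of the circle of radius 38 mm that crank_grip runs in. Its axes are those of bench_centres.
- crank_grip (a point): Point to hold on the red crank handle: a round sleeve 14 mm thick and 47 mm long that spins freely on its pin, parallel to the shaft, on a steel arm, its free end towards -y. The point lies on its centre line, 26 mm from the arm and 20 mm from the free end. At its lowest it is 17 mm clear of the bench.
- crank (a joint): Angle of crank and shaft, rad, unlimited for several turns. 0: handle straight above the shaft; positive: the handle goes from the top towards bench_centres' +x (away from the robot). Starts within 1.1 of 0. Stiff enough to stay where it is left (about 0.08 N m); the eccentric turns with it, clamped at an unknown angle.
- plunger (a joint): Lift of the sprung vertical plunger, m, that rides on the eccentric (brass disc 40 mm across, 5 mm off centre, in the middle of the shaft): 0 on its lowest spot, about 0.010 on its highest, once up and down a turn, nearly a sine of the crank angle. The dial needle turns 0.25 rad for each mm, from upper left to upper right.
- light_a: Short chisel, brown wooden handle with brass ferrule, 176 mm long, 32 mm wide, 31 mm high, 0.13 kg; the only loose tool at the crank. Origin: middle of its length, on the underside. Handle from y = -12 to +88 mm along its own y axis (its end below the crank handle), thin blade to -88 mm. Grip the handle across (along x) 30 mm from the origin.
- mat: Fixed cork mat, 90 x 220 x 4 mm, long side along its y axis, near the bench's front edge. Origin: middle of its underside.
- tin_box: Bystander: flat blue tin, 57 x 87 x 23 mm, beyond the mat's -y end. Origin: middle of its underside.
- former_j: Bystander: round turned wooden cup, 62 mm across, 55 mm high, upright beyond the mat's +y end. Origin: middle of its underside.
- whetstone: Bystander: black whetstone, 105 x 160 x 20 mm, on its stand at the right. Origin: middle of its underside.
- bradawl: Bystander: bradawl with a turned wooden handle, 151 mm long, 26 mm high, lying on the bench behind the whetstone. Origin: middle of its length, on the underside.
- screwdriver: Bystander: screwdriver with a yellow handle, 193 mm long, 26 mm high, beside the bradawl. Origin: middle of its length, on the underside.

How it is judged:
On the way, in this order (a step that is already met when the one before it is completed fails the run):
1. the short chisel lies lengthwise on the cork mat, let go (x of light_a in the frame of mat between -0.04 and 0.04 m and y of light_a in the frame of mat between -0.055 and 0.055 m and angle between the y axis of light_a and the y axis of mat, either way round below 0.4 rad and height (world z) of light_a below 0.045 m and linear speed of light_a below 0.02 m/s and contact force between the fingers and light_a below 0.3 N), for 0.2 s.
2. the crank has been turned through about a whole turn, either way ((value of joint crank above 4.9 rad or value of joint crank below -4.9 rad)), for 0.05 s.
At the end, for the whole second after the job is handed in: The short chisel rests on the cork mat (its middle within 40 mm across and 55 mm along of the mat's middle, within 0.4 rad of its length, let go and still), and the crank stands still, let go, with the plunger within 0.5 mm of its highest point (above 9.5 mm of 10 mm) (all of step 1 and value of joint plunger between 0.0095 and 0.0105 m and velocity of joint crank between -0.05 and 0.05 rad/s); the robot touches nothing.
It fails at once if a bystander (tin, wooden cup, bradawl, screwdriver, whetstone) is shifted by more than 30 mm (distance of any of tin_box, former_j, bradawl, screwdriver, whetstone from where it was at the start of the episode above 0.03 m).
It also fails if it takes over 67 s, if anything falls off the work surface, if the arm or the gripper's body presses on something with over 40 N, if the wrist force passes 120 N, or if a joint passes its speed limit or range.

### The arm

A 7-joint arm with a two-finger parallel gripper is mounted at the origin on a cart in front of the work surface, level with it; the furniture and walls round the work are solid. World frame = base frame: x ahead of the robot, y to its left, z up, the work surface at z = 0. Lengths are in m, angles in rad, forces in N, time in s.
With the tool pointing down it reaches from about 0.425 to 0.925 m from the base axis. Payload 6.8 kg.
Tool frame: the origin (TCP) lies midway between the tips of the shut fingers; the grasp point (between the pads) lies r.grip_point_offset behind it (r.grip_point_offset is the distance from the TCP to the grasp point, in m); z points along the fingers, y is the direction in which the jaws open and shut (so a half turn about z gives the same grasp; the last joint's range is limited). The gripper opens to 85 mm and grips with 20 to 120 N. Pads are 22 mm wide; open, the fingers measure 114 mm over their backs; the gripper's body (76 mm by 85 mm) begins 54 mm behind the grasp point. The pads swing forward as they close: fully open they stand 13 mm farther back than shut.
Start: joints at [-1.385, 0.477, 0.022, 1.555, -0.011, 1.109, -0.083], TCP at [0.195, 0.646, 0.231] pointing down, gripper open.
Joint ranges: [-2.96, 2.96], [-0.34, 2.1], [-1.41, 1.46], [0.24, 2.44], [-1.37, 4.51], [0.17, 1.92], [-2.96, 2.96]. Speed limits (rad/s): [2.39, 2.39, 3.14, 3.14, 3.14, 3.14, 3.14].

### API

Orientations are given as a rotation vector (axis times angle).
In Python, from bench import r gives the robot as it stands. The module is installed in compiled form; this text tells all that it offers.
- The arm moves only by the tool play_rows, never from a script. Its argument "deltas" is a list of rows, each a list of 3 entries, a list of its own where there are three numbers: the finger opening in mm, from 0 to 85.4, then the shift along the tool's x, y, z in mm, then the turn, a rotation vector about the tool's x, y, z in rad. A call has 1 to 8 rows; each row is the pose to reach, as a shift and turn from the pose measured when the call began, along the tool's axes at that moment; what a row does not reach only later rows make up. A row lasts 1/8 s, in which the tool goes at most 62.5 mm and 10.7 degrees, less where a joint would pass 70% of its speed; a pose out of reach is approached as far as the arm can. A call with a gripper value outside its range is refused whole. The fingers move at their own pace and stop on an object; "squeeze" is the grip in N (left out, the last holds). Time passes only in rows, so rows that repeat a pose let the fingers close. It gives the time, the measured TCP pose, the force and the opening at its end, in the units of the state.
- r.get_obs(): the state, without advancing time (a new reading comes with each control period).
- r.grab_frame(name): name is "scene" or "top"; returns (picture, depth): 480x640x3 uint8, red, green, blue; 480x640 float32, m along the optical axis (not along the pixel's ray), 0 where there is no reading.
- r.camera_model(name): a dict with "mtx" (3x3 intrinsics, pixels), "D" ([k1, k2, p1, p2, k3] as OpenCV has them; the pictures are not rectified), "rvec" (rotation vector, rad) and "tvec" (3), from world to camera coordinates, as OpenCV has them. Camera axes: x right, y down, z forward; pixel columns grow to the right and rows downward; lengths in m; the calibration is good to about 2 mm. A picture is of the moment at which its call begins. camera_model takes no time and is no camera call.
- r.hand_in(): hands the job in, once; it reports no verdict.
The state is a dict: "clock": time; "joints": joint angles; "qvel": joint speeds; "tau": joint torques, N m; "tcp_pos": TCP position; "orientation": TCP orientation; "contact_force": force on the tool from outside, world axes, zero at the start; "moment": the same for the moment, N m; "grip_width": finger opening in m.
Only numpy, scipy, OpenCV 4.12 (cv2) and the standard library are available. Lean on these libraries where they do the work, as an engineer would, in place of code of your own. Each camera call takes 0.05 s, during which the arm holds its last target. There are 200 camera calls.

## Working session

There is one attempt and no reset: what is moved stays moved. The work goes in short steps, Python scripts to look and compute and a tool call to move; the robot and the scene stay as the last step left them, time stands still between calls to the robot, and variables do not carry over. Pictures are saved under pics/ and viewed, about 8 in all and at most 12, crops included, and the job is handed in when it is done.

Besides the shell and the picture viewer there is one more tool, called after ">>>" as a command line: name --argument value ..., lists and objects as JSON in quotes. play_rows: Moves the arm, as the interface text tells. Its arguments: {"type":"object","properties":{"deltas":{"type":"array"},"squeeze":{"type":"number"}},"required":["deltas"]}

```bash
mkdir -p pics; cat > h.py <<'E'
from bench import r
import numpy as np, cv2
from scipy.spatial.transform import Rotation as R
def cam(n):
    c=r.camera_model(n); K=np.array(c["mtx"],float);D=np.array(c["D"],float)
    return K,D,R.from_rotvec(np.ravel(c["rvec"])).as_matrix(),np.ravel(c["tvec"])
def ray(n,uv):
    K,D,Rm,t=cam(n); p=cv2.undistortPoints(np.array(uv,float).reshape(-1,1,2),K,D)[:,0]
    d=np.c_[p,np.ones(len(p))]; return -Rm.T@t, d@Rm
def onz(n,uv,z):
    o,d=ray(n,uv); return o+d*((z-o[2])/d[:,2])[:,None]
def dep(n,uv,depth):
    o,d=ray(n,uv); uv=np.array(uv).reshape(-1,2).astype(int)
    return o+d*depth[uv[:,1],uv[:,0]][:,None]
def proj(n,P):
    K,D,Rm,t=cam(n); return cv2.projectPoints(np.array(P,float).reshape(-1,3),cv2.Rodrigues(Rm)[0],t,K,D)[0][:,0]
def snap(n,tag):
    im,d=r.grab_frame(n); cv2.imwrite(f"pics/{tag}.png",im[:,:,::-1]); np.save(f"pics/{tag}.npy",d); return im,d
def totool(v):
    return R.from_rotvec(r.get_obs()["orientation"]).inv().apply(v)*1000
E
python3 - <<'E'
from h import *
for n in("scene","top"):
    snap(n,n+"0"); K,D,Rm,t=cam(n); print(n,K[0,0],-Rm.T@t,Rm[2])
o=r.get_obs();print(o, r.grip_point_offset); print(R.from_rotvec(o["orientation"]).as_matrix())
E
```

```text
scene 532.140347248413 [-0.12078204 -0.8267431   0.5241573 ] [ 0.65150713  0.63076346 -0.4215162 ]
top 448.3386832441399 [ 0.51930754 -0.15016692  0.93005018] [ 0.02262625 -0.00495982 -0.99973169]
{'clock': 0.1, 'joints': array([-1.38510637,  0.47775856,  0.02231967,  1.55633056, -0.01149519,
        1.10933776, -0.08312432]), 'qvel': array([ 0.00180614, -0.00184686,  0.00109443, -0.00496268,  0.00128881,
        0.00066802,  0.00118193]), 'tau': array([ 4.31990848e-03, -5.97753382e+01,  1.61379073e+00, -2.81953311e+01,
        1.28563185e-02,  5.05141856e-03,  8.53677768e-07]), 'tcp_pos': array([0.1953103 , 0.64556334, 0.23040424]), 'orientation': array([-4.59778222e-01, -3.10763222e+00,  2.67233169e-03]), 'contact_force': array([ 0.47543951, -0.8022978 ,  0.21509687]), 'moment': array([0.00359065, 0.02087099, 0.0356589 ]), 'grip_width': 0.08545717645727946} 0.0187
[[-9.57158629e-01  2.89563835e-01 -3.78619182e-04]
 [ 2.89564058e-01  9.57157191e-01 -1.66383223e-03]
 [-1.19387569e-04 -1.70218588e-03 -9.99998544e-01]]
```

View pics/scene0.png

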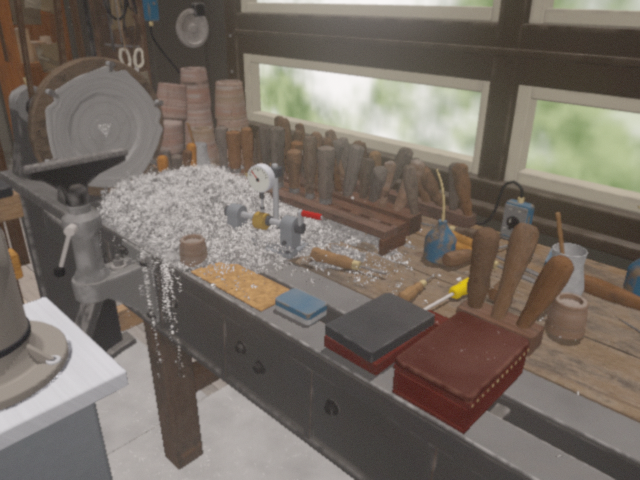

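View pics/top0.png

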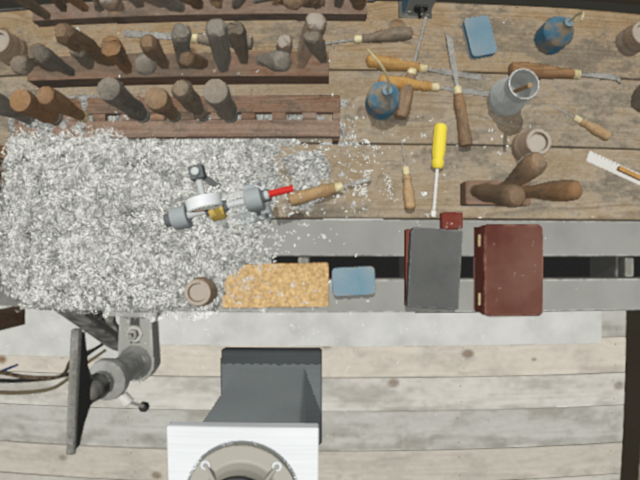

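The scene view shows the centres with the dial at (263,180) and the red handle at (312,214). In the top view the red handle runs (267,192)-(293,188), the chisel handle (290,198)-(341,186) with its blade to the right, the mat (223..329, 262..307), the tin at (353,281) and the cup at (200,291). Next, zoomed crops.

```bash
python3 - <<'E'
from h import *
a=cv2.imread("pics/top0.png"); b=cv2.imread("pics/scene0.png")
A=cv2.resize(a[155:320,150:400],(800,528),interpolation=cv2.INTER_CUBIC)
cv2.imwrite("pics/ctop.png",A)
cv2.imwrite("pics/cscene.png",cv2.resize(b[150:320,180:400],(776,600),interpolation=cv2.INTER_CUBIC))
for n,im in(("top",a),("scene",b)):
    d=np.load(f"pics/{n}0.npy"); h=cv2.cvtColor(im,cv2.COLOR_BGR2HSV)
    m=(((h[...,0]<6)|(h[...,0]>174))&(h[...,1]>190)&(h[...,2]>110)).astype(np.uint8)
    roi=np.zeros_like(m); 
    if n=="top": roi[170:210,255:310]=1
    else: roi[200:230,295:330]=1
    m*=roi; (c,s,ang)=cv2.minAreaRect(cv2.findNonZero(m)); print(n,"red",c,s,ang,m.sum())
    bx=cv2.boxPoints((c,s,ang)); print(bx.round(1).tolist())
    ys,xs=np.nonzero(m); P=dep(n,np.c_[xs,ys],d); print("depth red med",np.median(P,0),P.min(0),P.max(0), (d[ys,xs]>0).mean())
    m2=((h[...,0]>4)&(h[...,0]<25)&(h[...,1]>90)&(h[...,2]>60)).astype(np.uint8)
    for nm,(x0,y0,x1,y1),z in (("chisel",(285,175,350,208) if n=="top" else (305,243,362,273),.015),("mat",(215,255,333,312) if n=="top" else (185,255,290,312),.004)):
        q=np.zeros_like(m2);q[y0:y1,x0:x1]=m2[y0:y1,x0:x1]; q=cv2.morphologyEx(q,cv2.MORPH_OPEN,np.ones((3,3),np.uint8))
        if nm=="mat": q=cv2.morphologyEx(q,cv2.MORPH_CLOSE,np.ones((7,7),np.uint8))
        rc=cv2.minAreaRect(cv2.findNonZero(q)); W=onz(n,cv2.boxPoints(rc),z)
        print(n,nm,rc,"\n",W.round(3).tolist(),W.mean(0).round(4))
        ys,xs=np.nonzero(q);P=dep(n,np.c_[xs,ys],d);print("depth: med",np.median(P,0).round(4),"z pct",np.percentile(P[:,2],[5,50,95]).round(4))
E
```

```text
top red (280.6470642089844, 191.0882568359375) (5.3357834815979, 22.55581283569336) 75.96376037597656 91
[[269.1000061035156, 191.1999969482422], [290.8999938964844, 185.8000030517578], [292.20001220703125, 190.89999389648438], [270.3999938964844, 196.39999389648438]]
depth red med [ 0.62844324 -0.08633944  0.10667119] [ 0.51930754 -0.15016692  0.10188025] [ 0.63788893 -0.06945419  0.93005018] 0.978021978021978
top chisel ((311.91851806640625, 193.74684143066406), (12.400197982788086, 46.571014404296875), 75.52970886230469) 
 [[0.635, -0.097, 0.015], [0.66, -0.19, 0.015], [0.635, -0.196, 0.015], [0.611, -0.104, 0.015]] [ 0.6352 -0.1466  0.015 ]
depth: med [ 0.6336 -0.1488  0.0264] z pct [0.021  0.0264 0.0317]
top mat ((275.9971923828125, 284.2945861816406), (44.530067443847656, 106.49686431884766), 89.21517944335938) 
 [[0.493, 0.038, 0.004], [0.497, -0.182, 0.004], [0.405, -0.183, 0.004], [0.401, 0.037, 0.004]] [ 0.449  -0.0726  0.004 ]
depth: med [ 0.4458 -0.0873  0.0043] z pct [0.0014 0.0043 0.0073]
scene red (306.0, 212.0) (0.0, 0.0) 0.0 1
[[306.0, 212.0], [306.0, 212.0], [306.0, 212.0], [306.0, 212.0]]
depth red med [ 0.62427336 -0.07982892  0.10561354] [ 0.62427336 -0.07982892  0.10561354] [ 0.62427336 -0.07982892  0.10561354] 1.0
scene chisel ((331.6053466796875, 257.90948486328125), (40.637081146240234, 11.362975120544434), 15.64224624633789) 
 [[0.605, -0.113, 0.015], [0.648, -0.079, 0.015], [0.668, -0.177, 0.015], [0.625, -0.205, 0.015]] [ 0.6366 -0.1437  0.015 ]
depth: med [ 0.6301 -0.1557  0.0212] z pct [0.0101 0.0212 0.0286]
scene mat ((238.80001831054688, 281.9000244140625), (91.67877960205078, 32.199378967285156), 26.56505012512207) 
 [[0.39, 0.019, 0.004], [0.491, 0.112, 0.004], [0.494, -0.157, 0.004], [0.406, -0.214, 0.004]] [ 0.445  -0.0602  0.004 ]
depth: med [ 0.4373 -0.0943  0.0035] z pct [0.0019 0.0035 0.0055]
```

View pics/ctop.png

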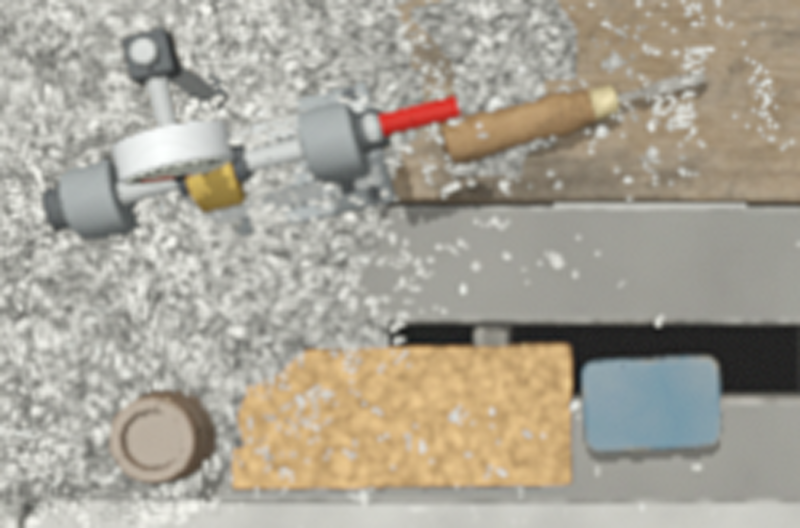

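View pics/cscene.png

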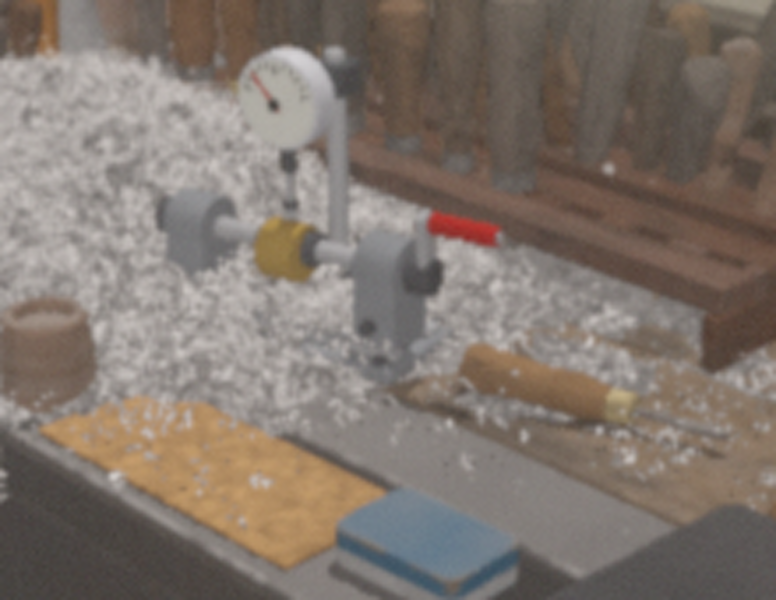

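The crop shows the needle at upper left, so the plunger is near its lowest. The chisel handle end is at top pixel (290,200) and the ferrule at (340,187), with the crank up at z≈0.107. Both views put the mat centre at about (0.449,-0.073). I'll approach above the chisel handle.

>>> play_rows --deltas '[[85,[-660,-646,0],[0,0,1.02]],[85,[-660,-646,0],[0,0,1.02]],[85,[-660,-646,0],[0,0,1.02]],[85,[-660,-646,0],[0,0,1.02]],[85,[-660,-646,0],[0,0,1.02]],[85,[-660,-646,0],[0,0,1.02]],[85,[-660,-646,0],[0,0,1.02]],[85,[-660,-646,0],[0,0,1.02]]]' --squeeze 40

```text
clock: 1.1
tcp_pos: [0.4365, 0.2059, 0.2314]
orientation: [1.918, 2.488, -0.002]
contact_force: [1.9, 0.5, 0.3]
grip_width: 0.0849
```

```bash
cat >> h.py <<'E'
def goto(p,yaw_y):
    "tool shift (mm) and turn to put TCP at p, tool y at world yaw yaw_y, z down"
    o=r.get_obs(); q=R.from_rotvec(o["orientation"]); c,s=np.cos(yaw_y),np.sin(yaw_y)
    T=R.from_matrix(np.array([[s,c,0],[-c,s,0],[0,0,-1.]]).T.T)
    M=np.c_[[-s*-1,-c,0],[c,s,0],[0,0,-1]]; M[:,0]=np.cross(M[:,1],M[:,2])
    return totool(np.array(p)-o["tcp_pos"]).round(1),(q.inv()*R.from_matrix(M)).as_rotvec().round(3)
E
python3 - <<'E'
from h import *
o=r.get_obs();print(o["clock"],o["tcp_pos"],o["joints"].round(2))
print(goto([.640,-.164,.23],.259)); print(goto([.640,-.164,.08],.259))
E
```

```text
1.1 [0.4365177  0.2059017  0.23144811] [-0.95  0.16  0.43  2.02 -0.08  0.97 -0.23]Traceback (most recent call last):
  File "<stdin>", line 3, in <module>
  File "h.py", line 24, in goto
    T=R.from_matrix(np.array([[s,c,0],[-c,s,0],[0,0,-1.]]).T.T)
  File "scipy/spatial/transform/_rotation.pyx", line 1143, in scipy.spatial.transform._rotation.Rotation.from_matrix
ValueError: Non-positive determinant (left-handed or null coordinate frame) in rotation matrix 0: [[ 0.25611403  0.96664658  0.        ]
 [-0.96664658  0.25611403  0.        ]
 [ 0.          0.         -1.        ]].
```

```bash
sed -i '/T=R.from_matrix/d; s/M=np.c_\[\[-s\*-1,-c,0\],/M=np.c_[[0.,0,0],/' h.py
python3 - <<'E'
from h import *
o=r.get_obs()
print(goto([.640,-.164,.23],.259))
d=np.load("pics/top0.npy"); im=cv2.imread("pics/top0.png")
# red handle ends on the axis plane, z from depth
print("red ends z=.1:",onz("top",[[269.8,193.8],[291.5,188.4]],.10))
# cup, tin positions
print("cup,tin",onz("top",[[200,291],[353,281]],.03).round(3))
# shaft points: grey, depth heights 0.04..0.08 around the centres
ys,xs=np.mgrid[175:235,160:300]; P=dep("top",np.c_[xs.ravel(),ys.ravel()],d)
for lo,hi in((.055,.072),(.072,.09),(.095,.12)):
    k=(P[:,2]>lo)&(P[:,2]<hi); q=np.c_[xs.ravel(),ys.ravel()][k]
    m=np.zeros((480,640),np.uint8); m[q[:,1],q[:,0]]=1
    n,l,st,c=cv2.connectedComponentsWithStats(m)
    for i in range(1,n):
        if st[i,4]>15: print(lo,c[i].round(1),st[i], P[k][l[q[:,1],q[:,0]]==i].mean(0).round(4))
E
```

```text
(array([-409.5,  102.6,    1.9]), array([-0.001,  0.001, -0.002]))
red ends z=.1: [[ 0.62420804 -0.06864129  0.1       ]
 [ 0.6343386  -0.10894781  0.1       ]]
cup,tin [[ 0.437  0.078  0.03 ]
 [ 0.458 -0.229  0.03 ]]
0.055 [211.8 182.1] [209 178   5   7  16] [0.6515 0.048  0.0649]
0.055 [262.1 189.8] [258 187  11   6  21] [ 0.636  -0.0506  0.0676]
0.055 [229.9 207.3] [212 198  33  24 207] [0.6022 0.0118 0.0673]
0.055 [260.2 205. ] [247 198  25  14  67] [ 0.6068 -0.0468  0.0664]
0.055 [190.7 217.6] [174 205  36  25 164] [0.5822 0.0882 0.0665]
0.055 [168.5 225.5] [165 223   7   5  17] [0.5669 0.1314 0.0677]
0.072 [209.9 180.4] [207 176   6   8  18] [0.6523 0.0478 0.0816]
0.072 [252.8 198.1] [243 187  27  23 366] [ 0.6185 -0.0344  0.0801]
0.072 [217.  211.8] [205 202  22  18 176] [0.5926 0.0346 0.0768]
0.072 [175.9 217.1] [163 205  25  23 393] [0.5823 0.1132 0.0795]
0.095 [206.5 178.8] [203 175   7   7  26] [0.6513 0.0481 0.1075]
0.095 [278.1 191.6] [263 185  32  15 236] [ 0.6275 -0.0845  0.1054]
```

>>> play_rows --deltas '[[85,[-410,102,0],[0,0,0]],[85,[-410,102,0],[0,0,0]],[85,[-410,102,0],[0,0,0]],[85,[-410,102,0],[0,0,0]],[85,[-410,102,0],[0,0,0]],[85,[-410,102,0],[0,0,0]],[85,[-410,102,0],[0,0,0]],[85,[-410,102,0],[0,0,0]]]'

```text
clock: 2.1
tcp_pos: [0.6395, -0.1699, 0.2313]
orientation: [1.925, 2.481, -0.006]
contact_force: [0.1, 0.7, 0.3]
grip_width: 0.0854
```

```bash
python3 - <<'E'
from h import *
print(goto([.640,-.164,.06],.259))
snap("scene","s1"); im,d=snap("top","t1")
a=cv2.imread("pics/t1.png"); b=cv2.imread("pics/s1.png")
cv2.imwrite("pics/both1.png",np.hstack([cv2.resize(a[150:260,240:400],(400,275)),cv2.resize(b[170:280,260:420],(400,275))]))
E
```

```text
(array([  6.3,   2.3, 171.3]), array([-0.002,  0.004, -0.008]))
```

View pics/both1.png

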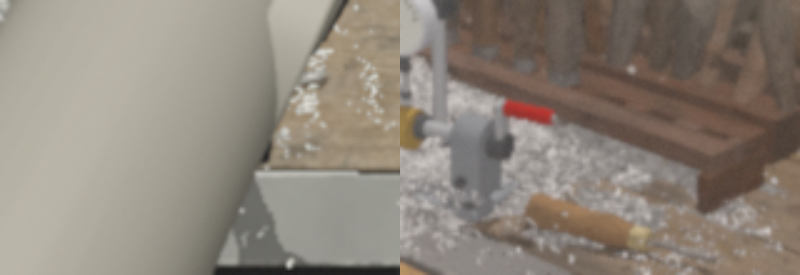

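Only the arm shows in the top half; the scene half shows the chisel still lying clear under the crank. Descending.

>>> play_rows --deltas '[[85,[6,2,60],[0,0,0]],[85,[6,2,120],[0,0,0]],[85,[6,2,170],[0,0,0]],[85,[6,2,200],[0,0,0]],[85,[6,2,215],[0,0,0]],[85,[6,2,224],[0,0,0]],[85,[6,2,228],[0,0,0]],[85,[6,2,228],[0,0,0]]]'

```text
clock: 3.2
tcp_pos: [0.6397, -0.1588, 0.0039]
orientation: [1.919, 2.487, -0.002]
contact_force: [0.3, -0.3, -0.5]
grip_width: 0.0848
```

>>> play_rows --deltas '[[30,[0,0,0],[0,0,0]],[10,[0,0,0],[0,0,0]],[10,[0,0,0],[0,0,0]],[10,[0,0,0],[0,0,0]],[10,[0,0,0],[0,0,0]],[10,[0,0,0],[0,0,0]],[10,[0,0,0],[0,0,0]],[10,[0,0,0],[0,0,0]]]' --squeeze 40

```text
clock: 4.2
tcp_pos: [0.6398, -0.1589, 0.0044]
orientation: [1.919, 2.487, -0.001]
contact_force: [-2.1, 1.0, 5.6]
grip_width: 0.028
```

>>> play_rows --deltas '[[10,[0,0,-30],[0,0,0]],[10,[0,0,-80],[0,0,0]],[10,[0,0,-140],[0,0,0]],[10,[0,0,-140],[0,0,0]],[10,[0,0,-140],[0,0,0]]]'

```text
clock: 4.82
tcp_pos: [0.6393, -0.1582, 0.1436]
orientation: [-1.918, -2.487, 0.002]
contact_force: [-0.0, -0.2, -2.1]
grip_width: 0.0279
```

```bash
python3 - <<'E'
from h import *
o=r.get_obs(); print(o["grip_width"],o["tcp_pos"],o["contact_force"])
for z in(.10,.009): print(goto([.449,-.043,z],0.0))
E
```

```text
0.027945704292898978 [ 0.63929989 -0.15821752  0.14356663] [-0.0142092  -0.15377614 -2.1160221 ]
(array([ 159.8, -154.8,   43.7]), array([-0.001,  0.   ,  0.257]))
(array([ 159.8, -154.6,  134.7]), array([-0.001,  0.   ,  0.257]))
```

>>> play_rows --deltas '[[10,[160,-155,0],[0,0,0.257]],[10,[160,-155,0],[0,0,0.257]],[10,[160,-155,0],[0,0,0.257]],[10,[160,-155,0],[0,0,0.257]],[10,[160,-155,30],[0,0,0.257]],[10,[160,-155,60],[0,0,0.257]],[10,[160,-155,90],[0,0,0.257]],[10,[160,-155,90],[0,0,0.257]]]'

```text
clock: 5.82
tcp_pos: [0.4456, -0.043, 0.0512]
orientation: [-2.219, -2.218, 0.011]
contact_force: [-0.8, -0.2, -0.9]
grip_width: 0.0279
```

```bash
python3 - <<'E'
from h import *
o=r.get_obs(); print(o["grip_width"],o["tcp_pos"],o["contact_force"])
print(goto([.449,-.043,.009],0.0))
im,d=snap("scene","s2"); b=cv2.imread("pics/s2.png")
cv2.imwrite("pics/s2c.png",cv2.resize(b[150:340,150:400],(750,570),interpolation=cv2.INTER_CUBIC))
E
```

```text
0.027869470425431024 [ 0.44558887 -0.04298561  0.05123521] [-0.76573114 -0.16856578 -0.87995344]
(array([ 0.1,  3.8, 42.2]), array([-0.008,  0.002, -0.   ]))
```

View pics/s2c.png

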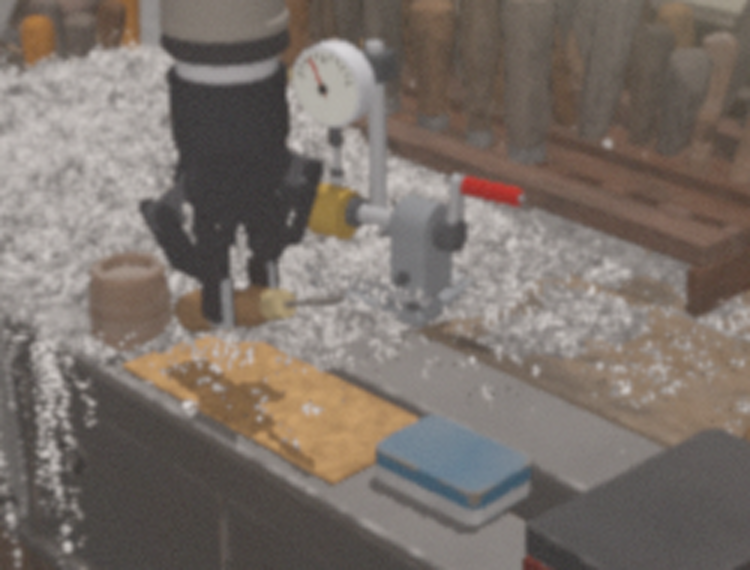

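The chisel hangs level above the mat, its shadow on the cork around (230,400), clear of the cup and tin. Lowering and releasing.

>>> play_rows --deltas '[[10,[0,3,20],[0,0,0]],[10,[0,3,34],[0,0,0]],[10,[0,3,40],[0,0,0]],[10,[0,3,42],[0,0,0]],[10,[0,3,42],[0,0,0]],[50,[0,3,42],[0,0,0]],[70,[0,3,42],[0,0,0]],[70,[0,3,42],[0,0,0]]]'

```text
clock: 6.88
tcp_pos: [0.4497, -0.0428, 0.0106]
orientation: [-2.219, -2.219, 0.007]
contact_force: [-0.3, 0.5, -0.1]
grip_width: 0.0698
```

>>> play_rows --deltas '[[70,[0,0,0],[0,0,0]],[70,[0,0,-60],[0,0,0]],[70,[0,0,-120],[0,0,0]],[70,[0,0,-180],[0,0,0]],[70,[0,0,-180],[0,0,0]]]'

```text
clock: 7.5
tcp_pos: [0.4536, -0.0424, 0.1944]
orientation: [2.221, 2.221, 0.005]
contact_force: [1.0, 0.4, 0.1]
grip_width: 0.0702
```

```bash
python3 - <<'E'
from h import *
o=r.get_obs(); print(o["clock"],o["grip_width"],o["tcp_pos"],o["joints"].round(2))
im,d=snap("scene","s3"); b=cv2.imread("pics/s3.png")
cv2.imwrite("pics/s3c.png",cv2.resize(b[150:340,150:400],(750,570),interpolation=cv2.INTER_CUBIC))
E
```

```text
7.5 0.07022764383130083 [ 0.45355686 -0.04235243  0.19442259] [-0.73  0.19  0.78  2.14 -0.17  0.87  0.16]
```

View pics/s3c.png

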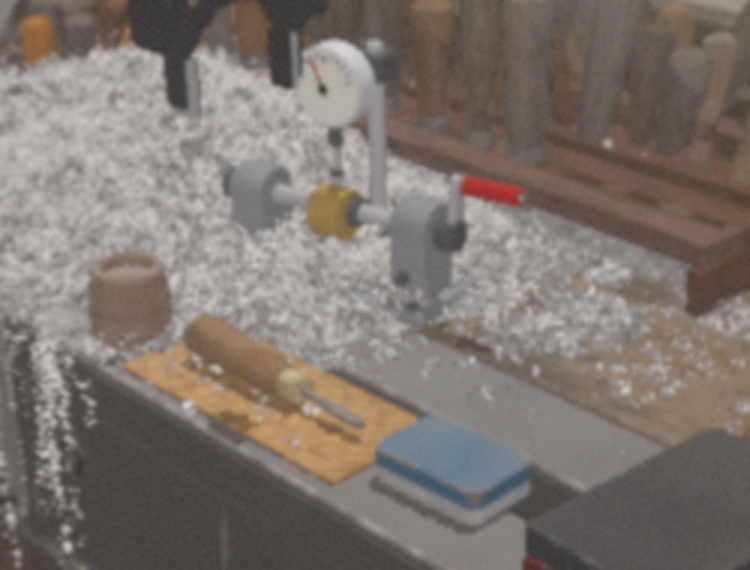

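The chisel lies lengthwise on the mat at (190..360, 320..425), with the cup and tin untouched. The needle points to upper left from (321,90) to (311,62). Next I locate the crank handle from both views.

```bash
python3 - <<'E'
from h import *
u=np.array([-.2406,.9706,0])
ends={}
for n,f,roi in(("top","top0",(255,170,310,210)),("scene","s3",(290,195,335,230))):
    im=cv2.imread(f"pics/{f}.png").astype(int); x0,y0,x1,y1=roi
    b,g,rr=im[...,0],im[...,1],im[...,2]; m=np.zeros(b.shape,np.uint8); m[y0:y1,x0:x1]=((rr-np.maximum(g,b))>45)[y0:y1,x0:x1]
    k,l,st,c=cv2.connectedComponentsWithStats(m); m=(l==1+st[1:,4].argmax()).astype(np.uint8)
    pts=cv2.findNonZero(m)[:,0].astype(float); ctr=pts.mean(0); vv=np.linalg.svd(pts-ctr)[2][0]; vv*=np.sign(vv[0]); t=(pts-ctr)@vv
    e=np.array([ctr+vv*(t.min()-.5),ctr+vv*(t.max()+.5)]); ends[n]=e; print(n,m.sum(),e.round(1).tolist())
for i in(0,1):
    o1,d1=ray("top",ends["top"][i]); o2,d2=ray("scene",ends["scene"][i]); A=np.c_[d1[0],-d2[0]]
    s=np.linalg.lstsq(A,o2-o1,rcond=None)[0]; p,q=o1+s[0]*d1[0],o2+s[1]*d2[0]; print("end",i,((p+q)/2).round(4),"gap",np.linalg.norm(p-q).round(4))
E
```

```text
top 180 [[267.7, 193.9], [293.1, 187.5]]
scene 136 [[302.8, 210.6], [324.0, 215.4]]
end 0 [ 0.6249 -0.0666  0.1049] gap 0.004
end 1 [ 0.638  -0.1147  0.1037] gap 0.0071
```

```bash
cat >> h.py <<'E'
YAW=.245; AL=np.radians(40)
BX=np.array([np.cos(YAW),np.sin(YAW),0]); BY=np.array([-np.sin(YAW),np.cos(YAW),0]); BZ=np.array([0,0,1.])
TZ=np.sin(AL)*BY-np.cos(AL)*BZ; MT=R.from_matrix(np.c_[np.cross(BX,TZ),BX,TZ])
def go(p):
    o=r.get_obs(); q=R.from_rotvec(o["orientation"])
    return totool(np.array(p)-o["tcp_pos"]).round(0),(q.inv()*MT).as_rotvec().round(3)
H=np.array([.632,-.097,.0995])
E
python3 - <<'E'
from h import *
print(H+TZ*.013, H-TZ*.067); print(go(H-TZ*.067))
E
```

```text
[ 0.62997314 -0.0888933   0.08954142] [ 0.64244612 -0.13878068  0.15082498]
(array([-97., 191.,  41.]), array([ 0.084,  0.693, -0.235]))
```

>>> play_rows --deltas '[[40,[-97,191,0],[0.084,0.693,-0.235]],[40,[-97,191,0],[0.084,0.693,-0.235]],[40,[-97,191,10],[0.084,0.693,-0.235]],[40,[-97,191,20],[0.084,0.693,-0.235]],[40,[-97,191,41],[0.084,0.693,-0.235]],[40,[-97,191,41],[0.084,0.693,-0.235]],[40,[-97,191,41],[0.084,0.693,-0.235]],[40,[-97,191,41],[0.084,0.693,-0.235]]]'

```text
clock: 8.55
tcp_pos: [0.6434, -0.1372, 0.1531]
orientation: [-1.557, -2.001, -0.568]
contact_force: [0.4, 0.7, 0.1]
grip_width: 0.0404
```

```bash
python3 - <<'E'
from h import *
o=r.get_obs(); print(o["clock"],o["tcp_pos"],o["joints"].round(2))
print(go(H+TZ*.013))
im,d=snap("scene","s4"); im2,d=snap("top","t4"); b=cv2.imread("pics/s4.png"); a=cv2.imread("pics/t4.png")
cv2.imwrite("pics/s4c.png",np.hstack([cv2.resize(b[130:270,230:370],(400,400)),cv2.resize(a[140:240,230:330],(400,400))]))
E
```

```text
8.55 [ 0.64343263 -0.13715325  0.15310804] [ 0.09  0.83  0.48  1.42 -0.82  1.58  1.04]
(array([-2., -1., 81.]), array([0.001, 0.002, 0.004]))
```

View pics/s4c.png

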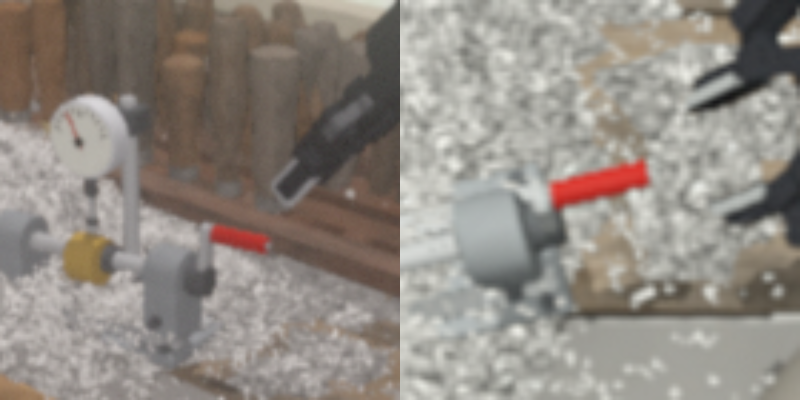

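The jaws (top half, tips at (690,100) and (720,210)) straddle the extension of the red handle (550..645, 175..195). Advancing and clamping.

>>> play_rows --deltas '[[40,[-2,-1,30],[0,0,0]],[40,[-2,-1,55],[0,0,0]],[40,[-2,-1,70],[0,0,0]],[40,[-2,-1,78],[0,0,0]],[40,[-2,-1,81],[0,0,0]],[40,[-2,-1,81],[0,0,0]]]'

```text
clock: 9.4
tcp_pos: [0.6306, -0.0892, 0.09]
orientation: [-1.558, -2.002, -0.569]
contact_force: [0.3, -0.1, 0.2]
grip_width: 0.04
```

>>> play_rows --deltas '[[20,[0,0,0],[0,0,0]],[5,[0,0,0],[0,0,0]],[5,[0,0,0],[0,0,0]],[5,[0,0,0],[0,0,0]],[5,[0,0,0],[0,0,0]]]' --squeeze 30

```text
clock: 10.02
tcp_pos: [0.631, -0.0901, 0.0905]
orientation: [-1.559, -2.002, -0.569]
contact_force: [3.8, -4.3, 4.5]
grip_width: 0.0131
```

```bash
python3 - <<'E'
from h import *
o=r.get_obs(); print(o["clock"],o["tcp_pos"],o["grip_width"],o["contact_force"].round(1),o["qvel"].round(3))
E
```

```text
10.025 [ 0.63100347 -0.0901415   0.0905219 ] 0.013071987117200248 [ 3.8 -4.3  4.5] [ 0.     0.     0.001  0.001  0.001 -0.001 -0.   ]
```

```bash
cat >> h.py <<'E'
def arc(cx,cz,by,tha,thb,n=8,rad=.038):
    "rows for the TCP along a circle centred (cx,cz) in bench (x,z) coords, by = along shaft"
    for th in np.linspace(tha,thb,n+1)[1:]:
        s,t=go(BX*(cx+rad*np.sin(th))+BY*by+BZ*(cz+rad*np.cos(th))); print([5,s.astype(int).tolist(),[0,0,0]],end=", ")
    print(t)
def stat():
    o=r.get_obs(); p=o["tcp_pos"]; f=o["contact_force"]
    print("clk",o["clock"],"bx,by,z",(p@BX).round(4),(p@BY).round(4),p[2].round(4),"F bx,by,z",(f@BX).round(1),(f@BY).round(1),f[2].round(1),o["grip_width"].round(4),o["joints"].round(2))
    return p@BX,p@BY,p[2]
E
python3 - <<'E'
from h import *
x,y,z=stat(); th=-.05
arc(x-.038*np.sin(th),z-.038*np.cos(th),y,th,th+.6)
E
```

```text
Traceback (most recent call last):
  File "h.py", line 40, in stat
    print("clk",o["clock"],"bx,by,z",(p@BX).round(4),(p@BY).round(4),p[2].round(4),"F bx,by,z",(f@BX).round(1),(f@BY).round(1),f[2].round(1),o["grip_width"].round(4),o["joints"].round(2))
                                                                                                                                             ^^^^^^^^^^^^^^^^^^^^^
AttributeError: 'float' object has no attribute 'round'
```

```bash
sed -i 's/o\["grip_width"\].round(4)/round(o["grip_width"],4)/' h.py
python3 - <<'E'
from h import *
x,y,z=stat(); th=-.05
arc(x-.038*np.sin(th),z-.038*np.cos(th),y,th,th+.6)
E
```

```text
clk 10.025 bx,by,z 0.5903 -0.2405 0.0905 F bx,by,z 2.7 -5.1 4.5 0.0131 [ 0.04  0.86  0.45  1.53 -0.87  1.44  1.08]
[5, [0, 3, 0], [0, 0, 0]], [5, [0, 6, 0], [0, 0, 0]], [5, [0, 9, 0], [0, 0, 0]], [5, [-1, 11, 1], [0, 0, 0]], [5, [-1, 14, 2], [0, 0, 0]], [5, [-2, 17, 2], [0, 0, 0]], [5, [-3, 19, 3], [0, 0, 0]], [5, [-4, 22, 4], [0, 0, 0]], [0.003 0.004 0.004]
```

>>> play_rows --deltas '[[5,[0,3,0],[0,0,0]],[5,[0,6,0],[0,0,0]],[5,[0,9,0],[0,0,0]],[5,[-1,11,1],[0,0,0]],[5,[-1,14,2],[0,0,0]],[5,[-2,17,2],[0,0,0]],[5,[-3,19,3],[0,0,0]],[5,[-4,22,4],[0,0,0]]]'

```text
clock: 11.02
tcp_pos: [0.6531, -0.0846, 0.0856]
orientation: [-1.558, -2.003, -0.571]
contact_force: [0.9, -1.7, 5.7]
grip_width: 0.0128
```

```bash
python3 - <<'E'
from h import *
x,y,z=stat(); 
x0,z0,th=.5903,.0905,-.05
cx,cz=x0-.038*np.sin(th),z0-.038*np.cos(th); print(cx,cz,"th,r",np.arctan2(x-cx,z-cz),np.hypot(x-cx,z-cz))
arc(cx,cz,-.2405,.55,1.35)
E
```

```text
clk 11.025 bx,by,z 0.613 -0.2405 0.0856 F bx,by,z 0.4 -1.9 5.7 0.0128 [ 0.04  0.89  0.44  1.48 -0.88  1.45  1.06]
0.5921992084322858 0.05254749010499128 th,r 0.5620872968973344 0.03911391827386337
[5, [-2, 2, 2], [0, 0, 0]], [5, [-3, 5, 4], [0, 0, 0]], [5, [-5, 8, 6], [0, 0, 0]], [5, [-7, 10, 8], [0, 0, 0]], [5, [-9, 12, 11], [0, 0, 0]], [5, [-11, 14, 14], [0, 0, 0]], [5, [-14, 15, 16], [0, 0, 0]], [5, [-16, 16, 19], [0, 0, 0]], [0.003 0.003 0.004]
```

>>> play_rows --deltas '[[5,[-2,2,2],[0,0,0]],[5,[-3,5,4],[0,0,0]],[5,[-5,8,6],[0,0,0]],[5,[-7,10,8],[0,0,0]],[5,[-9,12,11],[0,0,0]],[5,[-11,14,14],[0,0,0]],[5,[-14,15,16],[0,0,0]],[5,[-16,16,19],[0,0,0]]]'

```text
clock: 12.02
tcp_pos: [0.6705, -0.0802, 0.0611]
orientation: [-1.559, -2.005, -0.574]
contact_force: [6.2, -2.1, 3.4]
grip_width: 0.0131
```

```bash
cat >> h.py <<'E'
def needle(tag,fresh=True):
    if fresh: snap("scene",tag)
    im=cv2.imread(f"pics/{tag}.png").astype(int); d=np.load(f"pics/{tag}.npy")
    x0,y0,x1,y1=244,158,280,200; b,g,rr=im[...,0],im[...,1],im[...,2]
    m=np.zeros(b.shape,bool); m[y0:y1,x0:x1]=((rr-(g+b)/2)>28)[y0:y1,x0:x1]
    w=np.zeros(b.shape,np.uint8); w[y0:y1,x0:x1]=(im.min(2)>150)[y0:y1,x0:x1]
    ys,xs=np.nonzero(m); px=np.c_[xs,ys]
    yw,xw=np.nonzero(w); o,_=ray("scene",[[0,0]]); 
    P=dep("scene",np.c_[xw,yw],d); fx=np.median(P@BX)
    def pl(uv):
        o,dr=ray("scene",uv); Q=o+dr*((fx-o@BX)/(dr@BX))[:,None]; return np.c_[-Q@BY,Q[:,2]]
    f=pl(np.c_[xw,yw]); lo,hi=np.percentile(f,[2,98],0); c=(lo+hi)/2
    if len(px)<3: print(tag,"no red"); return
    q=pl(px); v=q-c; print(tag,"fx",fx.round(3),"centre",c.round(4),"span",(hi-lo).round(3),"n",len(px),"mean ang(cw)",np.arctan2(v[:,0].mean(),v[:,1].mean()).round(2),"far",[ [round(float(a),4) for a in v[i]] for i in np.argsort(-np.hypot(*v.T))[:3]])
    e=np.linalg.svd(q-q.mean(0))[2][0]; print("   svd dir",np.arctan2(e[0],e[1]).round(2))
E
python3 - <<'E'
from h import *
x,y,z=stat(); 
for t in("scene0","s3","s4"): needle(t,False)
needle("n1")
cx,cz=.5922,.0525; print("th,r",np.arctan2(x-cx,z-cz),np.hypot(x-cx,z-cz))
arc(cx,cz,-.2405,1.35,2.15)
E
```

```text
clk 12.025 bx,by,z 0.631 -0.2405 0.0611 F bx,by,z 5.6 -3.5 3.4 0.0131 [ 0.04  0.94  0.43  1.44 -0.9   1.44  1.05]
scene0 fx 0.587 centre [0.1054 0.1512] span [0.077 0.085] n 94 mean ang(cw) -0.63 far [[-0.035, 0.0492], [-0.0322, 0.0496], [-0.0351, 0.0469]]
   svd dir 2.88
s3 fx 0.586 centre [0.1055 0.1512] span [0.077 0.085] n 14 mean ang(cw) -0.39 far [[-0.012, 0.0257], [-0.0093, 0.0261], [-0.0121, 0.0234]]
   svd dir 2.73
s4 fx 0.587 centre [0.1065 0.1514] span [0.079 0.085] n 102 mean ang(cw) -0.66 far [[-0.0362, 0.0491], [-0.0334, 0.0495], [-0.0363, 0.0468]]
   svd dir 2.94
n1 fx 0.587 centre [0.1065 0.1513] span [0.079 0.085] n 94 mean ang(cw) -0.63 far [[-0.0362, 0.0491], [-0.0335, 0.0495], [-0.0363, 0.0469]]
   svd dir 2.31
th,r 1.3527239724739206 0.03978849655868423
[5, [-2, -1, 3], [0, 0, 0]], [5, [-5, -1, 6], [0, 0, 0]], [5, [-7, -1, 9], [0, 0, 0]], [5, [-9, -2, 11], [0, 0, 0]], [5, [-12, -3, 14], [0, 0, 0]], [5, [-14, -4, 17], [0, 0, 0]], [5, [-16, -5, 20], [0, 0, 0]], [5, [-18, -7, 22], [0, 0, 0]], [0.006 0.004 0.006]
```

```bash
python3 - <<'E'
s=open("h.py").read()
i=s.index("def needle"); s=s[:i]+'''def needle(tag,fresh=True):
    if fresh: snap("scene",tag)
    im=cv2.imread(f"pics/{tag}.png").astype(int); fx=.587
    ys,xs=[a.ravel() for a in np.mgrid[150:205,235:290]]
    o,dr=ray("scene",np.c_[xs,ys]); Q=o+dr*((fx-o@BX)/(dr@BX))[:,None]
    o,dr=ray("scene",[[257,180]]); h=(o+dr*((fx-o@BX)/(dr@BX))[:,None])[0]; c=np.array([-h@BY,h[2]])
    v=np.c_[-Q@BY,Q[:,2]]-c; C=im[ys,xs]; red=C[:,2]-C[:,:2].mean(1); k=(np.hypot(*v.T)<.028)&(red>22)
    if k.sum()<3: print(tag,"no red"); return
    w=red[k]; m=(v[k]*w[:,None]).sum(0); print(tag,"hub",c.round(4),"n",k.sum(),"needle cw rad",np.arctan2(*m).round(2),"mean r",(np.hypot(*m)/w.sum()).round(4))
'''
open("h.py","w").write(s)
E
python3 - <<'E'
from h import *
for t in("scene0","s2","s3","s4","n1"): needle(t,False)
E
```

```text
scene0 hub [0.1028 0.1553] n 16 needle cw rad -0.62 mean r 0.0153
s2 hub [0.1028 0.1553] n 15 needle cw rad -0.37 mean r 0.0162
s3 hub [0.1028 0.1553] n 15 needle cw rad -0.37 mean r 0.0161
s4 hub [0.1028 0.1553] n 15 needle cw rad -0.37 mean r 0.0161
n1 hub [0.1028 0.1553] n 11 needle cw rad 0.86 mean r 0.0156
```

>>> play_rows --deltas '[[5,[-2,-1,3],[0,0,0]],[5,[-5,-1,6],[0,0,0]],[5,[-7,-1,9],[0,0,0]],[5,[-9,-2,11],[0,0,0]],[5,[-12,-3,14],[0,0,0]],[5,[-14,-4,17],[0,0,0]],[5,[-16,-5,20],[0,0,0]],[5,[-18,-7,22],[0,0,0]]]'

```text
clock: 13.08
tcp_pos: [0.6649, -0.0817, 0.0312]
orientation: [-1.561, -2.006, -0.574]
contact_force: [5.0, -2.5, -1.1]
grip_width: 0.0129
```

```bash
python3 - <<'E'
from h import *
x,y,z=stat(); needle("n2")
cx,cz=.5937,.0525; print("th,r",np.arctan2(x-cx,z-cz),np.hypot(x-cx,z-cz))
arc(cx,cz,-.2405,2.12,2.9)
E
```

```text
clk 13.075 bx,by,z 0.6253 -0.2405 0.0312 F bx,by,z 4.2 -3.6 -1.1 0.0129 [ 0.05  0.97  0.42  1.46 -0.91  1.4   1.09]
n2 hub [0.1028 0.1553] n 14 needle cw rad 1.1 mean r 0.0152
th,r 2.165131288009943 0.03808248795788463
[5, [-1, -1, 1], [0, 0, 0]], [5, [-2, -3, 3], [0, 0, 0]], [5, [-4, -6, 5], [0, 0, 0]], [5, [-6, -9, 7], [0, 0, 0]], [5, [-7, -12, 8], [0, 0, 0]], [5, [-8, -15, 10], [0, 0, 0]], [5, [-9, -19, 11], [0, 0, 0]], [5, [-9, -22, 11], [0, 0, 0]], [0.007 0.005 0.006]
```

The needle is already past +1.1 rad near θ≈2.1, so the peak should be around θ≈1.9 (mod 2π). Continuing the full turn.

>>> play_rows --deltas '[[5,[-1,-1,1],[0,0,0]],[5,[-2,-3,3],[0,0,0]],[5,[-4,-6,5],[0,0,0]],[5,[-6,-9,7],[0,0,0]],[5,[-7,-12,8],[0,0,0]],[5,[-8,-15,10],[0,0,0]],[5,[-9,-19,11],[0,0,0]],[5,[-9,-22,11],[0,0,0]]]'

```text
clock: 14.12
tcp_pos: [0.6432, -0.0871, 0.0159]
orientation: [-1.562, -2.006, -0.574]
contact_force: [3.7, -1.9, -1.5]
grip_width: 0.0129
```

```bash
python3 - <<'E'
from h import *
x,y,z=stat(); needle("n3")
cx,cz=.5937,.0525; print("th,r",np.arctan2(x-cx,z-cz),np.hypot(x-cx,z-cz))
arc(cx,cz,-.2405,2.9,3.9)
E
```

```text
clk 14.125 bx,by,z 0.6029 -0.2405 0.0159 F bx,by,z 3.1 -2.7 -1.5 0.0129 [ 0.06  0.97  0.42  1.51 -0.91  1.37  1.13]
n3 hub [0.1028 0.1553] n 15 needle cw rad 0.61 mean r 0.0156
th,r 2.8952375015331504 0.03774727564934896
[5, [-1, -4, 1], [0, 0, 0]], [5, [-1, -9, 1], [0, 0, 0]], [5, [0, -14, 1], [0, 0, 0]], [5, [0, -18, 0], [0, 0, 0]], [5, [1, -23, -1], [0, 0, 0]], [5, [2, -27, -3], [0, 0, 0]], [5, [4, -31, -5], [0, 0, 0]], [5, [6, -35, -7], [0, 0, 0]], [0.007 0.006 0.005]
```

>>> play_rows --deltas '[[5,[-1,-4,1],[0,0,0]],[5,[-1,-9,1],[0,0,0]],[5,[0,-14,1],[0,0,0]],[5,[0,-18,0],[0,0,0]],[5,[1,-23,-1],[0,0,0]],[5,[2,-27,-3],[0,0,0]],[5,[4,-31,-5],[0,0,0]],[5,[6,-35,-7],[0,0,0]]]'

```text
clock: 15.18
tcp_pos: [0.6095, -0.0955, 0.0249]
orientation: [-1.563, -2.007, -0.575]
contact_force: [7.0, -3.1, 2.6]
grip_width: 0.0127
```

```bash
python3 - <<'E'
from h import *
x,y,z=stat(); needle("n4")
cx,cz=.5937,.0525; print("th,r",np.arctan2(x-cx,z-cz)%6.2832,np.hypot(x-cx,z-cz))
arc(cx,cz,-.2405,3.9,4.9)
E
```

```text
clk 15.175 bx,by,z 0.5681 -0.2405 0.0249 F bx,by,z 6.0 -4.7 2.6 0.0127 [ 0.07  0.92  0.43  1.59 -0.9   1.35  1.18]
n4 hub [0.1028 0.1553] n 17 needle cw rad -0.43 mean r 0.0152
th,r 3.887931758425326 0.037637617644040125
[5, [2, -3, -2], [0, 0, 0]], [5, [5, -6, -5], [0, 0, 0]], [5, [7, -8, -9], [0, 0, 0]], [5, [10, -10, -12], [0, 0, 0]], [5, [13, -11, -16], [0, 0, 0]], [5, [16, -12, -19], [0, 0, 0]], [5, [19, -12, -23], [0, 0, 0]], [5, [22, -11, -26], [0, 0, 0]], [0.009 0.006 0.006]
```

>>> play_rows --deltas '[[5,[2,-3,-2],[0,0,0]],[5,[5,-6,-5],[0,0,0]],[5,[7,-8,-9],[0,0,0]],[5,[10,-10,-12],[0,0,0]],[5,[13,-11,-16],[0,0,0]],[5,[16,-12,-19],[0,0,0]],[5,[19,-12,-23],[0,0,0]],[5,[22,-11,-26],[0,0,0]]]'

```text
clock: 16.23
tcp_pos: [0.5981, -0.0984, 0.0585]
orientation: [-1.564, -2.007, -0.574]
contact_force: [5.7, -4.2, -3.9]
grip_width: 0.0129
```

```bash
python3 - <<'E'
from h import *
x,y,z=stat(); needle("n5")
cx,cz=.5937,.0525; print("th,r",np.arctan2(x-cx,z-cz)%6.2832,np.hypot(x-cx,z-cz))
arc(cx,cz,-.2405,4.9,6.0)
E
```

```text
clk 16.225 bx,by,z 0.5564 -0.2405 0.0585 F bx,by,z 4.5 -5.4 -3.9 0.0129 [ 0.06  0.86  0.44  1.62 -0.87  1.38  1.16]
n5 hub [0.1028 0.1553] n 16 needle cw rad -1.05 mean r 0.0137
th,r 4.870730469645428 0.03775287458543424
[5, [4, 1, -4], [0, 0, 0]], [5, [7, 3, -8], [0, 0, 0]], [5, [10, 6, -11], [0, 0, 0]], [5, [12, 9, -15], [0, 0, 0]], [5, [14, 13, -17], [0, 0, 0]], [5, [16, 17, -20], [0, 0, 0]], [5, [18, 22, -22], [0, 0, 0]], [5, [19, 27, -23], [0, 0, 0]], [0.009 0.008 0.006]
```

>>> play_rows --deltas '[[5,[4,1,-4],[0,0,0]],[5,[7,3,-8],[0,0,0]],[5,[10,6,-11],[0,0,0]],[5,[12,9,-15],[0,0,0]],[5,[14,13,-17],[0,0,0]],[5,[16,17,-20],[0,0,0]],[5,[18,22,-22],[0,0,0]],[5,[19,27,-23],[0,0,0]]]'

```text
clock: 17.27
tcp_pos: [0.624, -0.092, 0.0892]
orientation: [-1.563, -2.007, -0.573]
contact_force: [-0.4, -3.3, -3.8]
grip_width: 0.0129
```

```bash
python3 - <<'E'
from h import *
x,y,z=stat(); needle("n6")
cx,cz=.5937,.0525; print("th,r",np.arctan2(x-cx,z-cz)%6.2832,np.hypot(x-cx,z-cz))
arc(cx,cz,-.2405,6.0,7.0)
E
```

```text
clk 17.275 bx,by,z 0.583 -0.2406 0.0892 F bx,by,z -1.2 -3.1 -3.8 0.0129 [ 0.04  0.85  0.45  1.55 -0.87  1.43  1.1 ]
n6 hub [0.1028 0.1553] n 16 needle cw rad -0.76 mean r 0.0136
th,r 5.999981823471507 0.038258173112105984
[5, [0, 4, 0], [0, 0, 0]], [5, [1, 9, -1], [0, 0, 0]], [5, [1, 13, -1], [0, 0, 0]], [5, [0, 18, 0], [0, 0, 0]], [5, [-1, 23, 1], [0, 0, 0]], [5, [-2, 27, 3], [0, 0, 0]], [5, [-4, 31, 5], [0, 0, 0]], [5, [-5, 35, 7], [0, 0, 0]], [0.009 0.008 0.006]
```

>>> play_rows --deltas '[[5,[0,4,0],[0,0,0]],[5,[1,9,-1],[0,0,0]],[5,[1,13,-1],[0,0,0]],[5,[0,18,0],[0,0,0]],[5,[-1,23,1],[0,0,0]],[5,[-2,27,3],[0,0,0]],[5,[-4,31,5],[0,0,0]],[5,[-5,35,7],[0,0,0]]]'

```text
clock: 18.32
tcp_pos: [0.6592, -0.0831, 0.0813]
orientation: [-1.564, -2.009, -0.574]
contact_force: [-0.2, -5.1, 0.6]
grip_width: 0.0128
```

```bash
python3 - <<'E'
from h import *
x,y,z=stat(); needle("n7")
cx,cz=.5937,.0525; th=np.arctan2(x-cx,z-cz)%6.2832; print("th,r",th,np.hypot(x-cx,z-cz))
t=np.array([-.09,1.335,2.165,2.895,3.888,4.871,6.0]); n=np.array([-.37,.86,1.10,.61,-.43,-1.05,-.76])
a,b,c=np.linalg.lstsq(np.c_[np.ones(7),np.cos(t),np.sin(t)],n,rcond=None)[0]; print("off",a,"amp",np.hypot(b,c),"peak",np.arctan2(c,b),"res",(n-a-b*np.cos(t)-c*np.sin(t)).round(2), "pred now",a+b*np.cos(th)+c*np.sin(th))
pk=np.arctan2(c,b)
arc(cx,cz,-.2405,.717,pk)
E
```

```text
clk 18.325 bx,by,z 0.6194 -0.2405 0.0813 F bx,by,z -1.4 -4.9 0.6 0.0128 [ 0.04  0.9   0.44  1.47 -0.88  1.44  1.05]
n7 hub [0.1028 0.1553] n 16 needle cw rad 0.24 mean r 0.0162
th,r 0.7288956450920773 0.038581704181458724
off -0.0024578415266502405 amp 1.0914863704489723 peak 1.9306922540933025 res [ 0.11 -0.04  0.04 -0.01 -0.02  0.02 -0.1 ] pred now 0.3912223667462664
[5, [-2, 3, 3], [0, 0, 0]], [5, [-5, 6, 7], [0, 0, 0]], [5, [-9, 9, 11], [0, 0, 0]], [5, [-12, 11, 15], [0, 0, 0]], [5, [-16, 11, 19], [0, 0, 0]], [5, [-19, 11, 24], [0, 0, 0]], [5, [-23, 11, 28], [0, 0, 0]], [5, [-27, 9, 32], [0, 0, 0]], [0.01  0.01  0.006]
```

>>> play_rows --deltas '[[5,[-2,3,3],[0,0,0]],[5,[-5,6,7],[0,0,0]],[5,[-9,9,11],[0,0,0]],[5,[-12,11,15],[0,0,0]],[5,[-16,11,19],[0,0,0]],[5,[-19,11,24],[0,0,0]],[5,[-23,11,28],[0,0,0]],[5,[-27,9,32],[0,0,0]]]'

```text
clock: 19.38
tcp_pos: [0.669, -0.0807, 0.0387]
orientation: [-1.564, -2.009, -0.574]
contact_force: [1.6, -2.6, 1.3]
grip_width: 0.0125
```

```bash
python3 - <<'E'
from h import *
x,y,z=stat(); needle("n8")
cx,cz=.5937,.0525; th=np.arctan2(x-cx,z-cz)%6.2832; print("th,r",th,np.hypot(x-cx,z-cz))
t=np.array([.729,1.335,2.165,2.895,3.888,4.871,6.0]); n=np.array([.24,.86,1.10,.61,-.43,-1.05,-.76])
a,b,c=np.linalg.lstsq(np.c_[np.ones(7),np.cos(t),np.sin(t)],n,rcond=None)[0]; pk=np.arctan2(c,b);print("off",a,"amp",np.hypot(b,c),"peak",pk,"res",(n-a-b*np.cos(t)-c*np.sin(t)).round(2), "pred now",a+b*np.cos(th)+c*np.sin(th))
arc(cx,cz,-.2405,1.94,pk,3)
E
```

```text
clk 19.375 bx,by,z 0.6294 -0.2406 0.0387 F bx,by,z 0.9 -2.9 1.3 0.0125 [ 0.04  0.96  0.42  1.45 -0.91  1.41  1.08]
n8 hub [0.1028 0.1553] n 13 needle cw rad 1.11 mean r 0.0148
th,r 1.9405908178266293 0.03831478777934013
off -0.03927460664521839 amp 1.1026677063241295 peak 1.9924589715537784 res [-0.05  0.03  0.05 -0.03 -0.04  0.05 -0.01] pred now 1.0619101757570752
[5, [0, 0, 0], [0, 0, 0]], [5, [0, 0, 0], [0, 0, 0]], [5, [0, -1, 1], [0, 0, 0]], [0.009 0.009 0.006]
```

>>> play_rows --deltas '[[5,[-1,-1,2],[0,0,0]],[5,[-1,-1,2],[0,0,0]],[5,[-1,-1,2],[0,0,0]],[16,[-1,-1,2],[0,0,0]],[24,[-1,-1,2],[0,0,0]],[24,[-1,-1,2],[0,0,0]],[24,[-1,-1,2],[0,0,0]]]'

```text
clock: 20.3
tcp_pos: [0.6674, -0.0802, 0.0356]
orientation: [-1.563, -2.008, -0.574]
contact_force: [-0.5, -0.1, -0.4]
grip_width: 0.024
```

>>> play_rows --deltas '[[24,[0,0,-10],[0,0,0]],[24,[0,0,-30],[0,0,0]],[24,[0,0,-60],[0,0,0]],[24,[0,0,-100],[0,0,0]],[24,[0,0,-150],[0,0,0]],[24,[0,0,-150],[0,0,0]],[24,[0,0,-150],[0,0,0]]]'

```text
clock: 21.18
tcp_pos: [0.6891, -0.1736, 0.1517]
orientation: [-1.564, -2.008, -0.574]
contact_force: [-0.4, -0.4, -1.0]
grip_width: 0.024
```

```bash
python3 - <<'E'
from h import *
stat(); needle("n9"); b=cv2.imread("pics/n9.png"); a,_=r.grab_frame("top"); a=a[:,:,::-1]
cv2.imwrite("pics/n9c.png",np.hstack([cv2.resize(b[150:310,180:340],(400,400),interpolation=cv2.INTER_CUBIC),cv2.resize(a[160:320,180:340],(400,400),interpolation=cv2.INTER_CUBIC)]))
E
```

```text
clk 21.175 bx,by,z 0.6264 -0.3355 0.1517 F bx,by,z -0.4 -0.3 -1.0 0.024 [ 0.15  0.92  0.48  1.24 -0.84  1.64  1.  ]
n9 hub [0.1028 0.1553] n 14 needle cw rad 1.1 mean r 0.0144
```

View pics/n9c.png

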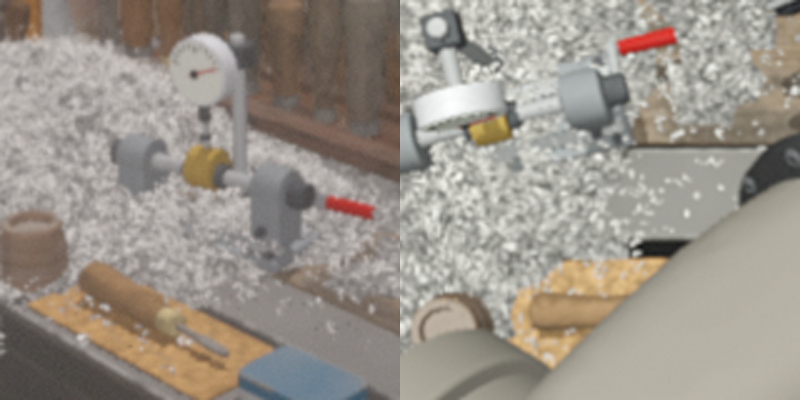

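The needle reads 1.10 rad, matching the fitted maximum. The crank handle is at (350,207), let go. The chisel is on the mat and the gripper is clear with force near 0. Handing in.

```bash
python3 -c "
from h import *
print(r.get_obs()['qvel'].round(3)); print(r.hand_in())"
```

```text
[-0.008  0.005 -0.002  0.005 -0.001  0.    -0.001]
the job is handed in; nothing more can be done
None
```

I moved the chisel to the mat, turned the crank one full turn and about a third more, and left it where the plunger reads highest. The job is handed in; it reports no verdict.

- **Chisel:** I lifted it out from under the crank and laid it lengthwise on the cork mat, let go. Going by the gripper's position at release, its middle is within about 1 cm of the mat's middle. The last picture shows it lying along the mat.
- **Crank:** I gripped the red handle and turned it from about -0.1 to about 8.3 rad, with contact forces under 10 N throughout. I then let go and backed clear, with the force reading about 0–1 N.
- **High spot:** I fitted a sine to the dial needle readings over the turn, which put the peak at about 1.99 rad, and left the crank at about 2.0 rad. The needle there reads 1.10 rad, equal to the highest I saw and within about 0.04 rad of the fitted maximum. The tolerance is about ±0.45 rad.

**Disagreements:**
- The fitted needle swing was 1.10 rad, not the expected 1.25. This is probably oblique-view scaling of the dial and should not shift the peak angle.
- The first needle reading (-0.62) differs from those taken after the chisel was lifted (-0.37). I did not trace why, and the crank may have been nudged slightly. I left both out of the final fit.

The cup and tin looked undisturbed. I did not re-measure the bradawl, screwdriver or whetstone, but the arm never worked near them.

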